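Open the latched gate of a parts pen

ROBOT

A 6-joint arm with a two-finger parallel gripper is mounted at the origin on the work surface. World frame = base frame: x ahead of the robot, y to its left, z up, the work surface at z = 0. Lengths are in m, angles in rad, forces in N, time in s.
With the tool pointing down it reaches from about 0.25 to 0.725 m from the base axis. Payload 4 kg.
Tool frame: the origin (TCP) lies midway between the tips of the shut fingers; the grasp point (between the pads) lies 19 mm behind it; y points along the fingers, x is the direction in which the jaws open and shut, and the axes are right-handed (so a half turn about y gives the same grasp; the last joint's range is limited). The gripper opens to 85 mm and grips with 20 to 120 N. Pads are 22 mm wide; open, the fingers measure 114 mm over their backs; the gripper's body (76 mm by 85 mm) begins 54 mm behind the grasp point. The pads swing forward as they close: fully open they stand 13 mm farther back than shut.
Start: joints at [1.292, 0.241, 0.005, 1.335, 0, 1.571], TCP at [0.138, 0.481, 0.207] pointing down, gripper open.
Joint ranges: [-2.72, 2.72], [-1.05, 1.87], [-1.09, 1.28], [-1.99, 2.15], [-1.42, 1.44], [-3.14, 3.14]. Speed limits (rad/s): [2.79, 2.79, 3.14, 3.14, 3.14, 3.14].

INTERFACE

Orientations are given as a unit quaternion [x, y, z, w].
In Python, from workcell import bot gives the robot as it stands. The module is installed in compiled form; this text tells all that it offers.
- The arm moves only by the shell command python3 -m inch 'ROWS'. ROWS is text: rows parted by semicolons, each of 7 numbers parted by spaces: the turn, a rotation vector about the tool's x, y, z in degrees, then the shift along the tool's x, y, z in mm, then the closure, from 0 (fully open) to 1 (shut). In form: ax ay az dx dy dz fingers; .... A call has 1 to 12 rows; each row shifts and turns the commanded pose from where the row before left it, along the tool's axes as they then stand; what a row does not reach is not made up. A row lasts 1/8 s, in which the tool goes at most 62.5 mm and 10.7 degrees, less where a joint would pass 70% of its speed; a pose out of reach is approached as far as the arm can. A call with a gripper value outside its range is refused whole. The fingers move at their own pace and stop on an object; the grip force is fixed at half the most. Time passes only in rows, so rows that do not move let the fingers close. It gives the time, the measured TCP pose, the force and the opening at its end, in the units of the state.
- bot.get_obs(): the state, without advancing time (a new reading comes with each control period).
- bot.camera(name): name is "scene" or "top" or "wrist"; returns a dict with "color" (420x560x3 uint8, blue, green, red), "fx", "fy", "cx", "cy" (pixels), "extrinsics" (4x4, takes a point from world to camera coordinates). Camera axes: x right, y up, looking along -z (the intrinsics and any distortion apply to the point x, -y, -z); pixel columns grow to the right and rows downward; lengths in m; the calibration is good to about 2 mm. A picture is of the moment at which its call begins. There is no depth.
- bot.job_done(): hands the job in, once; it reports no verdict.
Trained networks look in the newest picture that a camera, given by its name, has taken for a name from the list of things; names that differ only in an ending like _2 or _b are one class to them, and where a whole thing is asked for, a point or a joint stands for the part that bears it (a point fixed in the world has none). Each returns a list of dicts, best first, with "conf" (0 to 1); they miss things now and then, are a little off and sometimes report something else, mostly with a low value. They report only what shows in the picture. A call takes as long as a camera call. They do not tell look-alikes from the thing itself.
- bot.look_for(name, camera): "extent" ([left, top, right, bottom] in pixels, round what is visible of it).
- bot.cut_out(name, camera): "region" (420x560 bool, what is visible of it) and "extent" ([left, top, right, bottom] in pixels, round what is visible of it).
- bot.spot_point(name, camera): "point" ([column, row] in pixels: a listed point, or the origin of a listed thing).
The state is a dict: "clock": time; "joint_pos": joint angles; "joint_vel": joint speeds; "tau": joint torques, N m; "eef_pos": TCP position; "tool_rot": TCP orientation; "ft_force": force on the tool from outside, world axes, zero at the start; "ft_torque": the same for the moment, N m; "grip_width": finger opening in m.
Only numpy, scipy, OpenCV 4.12 (cv2) and the standard library are available. Lean on these libraries where they do the work, as an engineer would, in place of code of your own. Each camera call takes 0.05 s, during which the arm holds its last target.

TASK

Open the gate of the small parts pen: lift the latch bar by its thumb tab, feeling for the height at which it is free of its catch and not straining it against the catch's lip or hood, then swing the gate towards the robot until it comes to rest lightly against the rubber stop post. Let go so that the bar drops back down onto its rest, and leave the loose things around the pen where they are.

Things in the scene. Friction and masses are not known exactly. Their poses are not given: they have to be found in the camera images.
- pen: Fixed pen of grey fence panels on the bench, about 335 mm wide and 255 mm deep, red bins inside. Origin: on the bench under the gate line; its -x axis points out through the gate to the robot's side, z up. The gate's vertical hinge axis is at x 0, y +150 mm; the left upright (205 mm high) stands at y +170 mm, the right upright (162 mm high, carries the catch) at y -140 mm.
- gate (a joint): Swing of the gate about the vertical hinge at its left (+y) end, rad: 0 shut, growing as its free end comes towards the robot (clockwise from above). Upright barred frame 252 mm long, 16 mm thick, 25 to 185 mm above the bench; the stiff hinge (0.12 N m) stays where it is left. With the bar down the catch lets it move only about 0.015 rad.
- gate_hinge (a point): Point on the gate's hinge axis, 210 mm above the bench; axes turn with the gate: x normal to the gate (-x is its front), -y along the gate to its free end.
- gate_front (a point): Point on the gate's front face, 200 mm along it from the hinge axis, 80 mm above the bench; axes as gate_hinge. The front face is 8 mm in front of the hinge axis. The gate touches the stop post when the post's axis is 12 mm in front of this face.
- latch (a joint): Lift of the latch bar about its pivot, rad: 0 level on its rest, growing as the nose goes up (limit 0.4). The bar weighs about 0.15 kg and falls back by its own weight when let go.
- latch_pivot (a point): Pivot of the latch bar, on the gate's top 90 mm along it from the hinge axis, 217 mm above the bench; the pivot axis is x (normal to the gate). The steel bar is 12 mm thick (x), 14 mm high, centred at pivot height, and runs 225 mm towards -y, past the gate's end into the catch, whose middle is 200 mm from the pivot. 25 mm gap between bar and gate top.
- latch_tab (a point): Middle of the upright steel thumb tab on the bar: 10 mm thick (x, normal to the gate), 28 mm long, 36 mm tall, top 43 mm above the bar's mid-line; pinch it from above across its thickness. This point is 120 mm from the pivot along the bar, 26 mm above the bar's mid-line, 243 mm above the bench when level; its axes turn with bar and gate.
- catch_post (a point): Top of the right upright, under the catch (itself not measured): a dark steel C, 12 mm wide along the bar, open to the front above a lip 4 mm in front of the bar and 8 mm thick. Screwed on by hand: the lip's top is 5 to 41 mm above the level bar's underside, the hood always 21.5 mm above the lip: the bar has 4 to 6 mm of play there in which it can swing out. Both are firm: 15 N strains them.
- stop: Fixed upright rubber post, 24 mm diameter, 106 mm high, on a 48 mm foot disc, standing in front of the gate; origin on its axis at the bench. It stops the gate at about 0.75 to 1.05 rad.
- small_bin: Bystander: loose red open bin 100 x 75 x 50 mm, origin under its middle. Leave it.
- spanner: Bystander: loose steel spanner 150 mm long lying on the bench. Leave it.
- gland: Bystander: loose grey cable gland 38 mm diameter, 46 mm high, standing on the bench, origin under its middle. Leave it.
- jar: Bystander: loose jar 60 mm diameter, 80 mm high, origin under its middle. Leave it.
Mind the look-alikes: they are no part of the job. What is shaped like the stop but yellow is not meant.

How it is judged:
By the outcome, as a careful person would: the job done as asked, in the order asked, and still so for the second after the job is handed in, with the robot touching nothing.
It also fails if it takes over 70 s, if anything falls off the work surface, if the arm or the gripper's body presses on something with over 40 N, if the wrist force passes 120 N, or if a joint passes its speed limit or range.

## Working session

There is one attempt and no reset: what is moved stays moved. The work goes in short steps, Python scripts to look and compute and a shell command to move; the robot and the scene stay as the last step left them, time stands still between calls to the robot, and variables do not carry over. Pictures are saved under pics/ and viewed, and the job is handed in when it is done.

```bash
ls; mkdir -p pics
python3 - <<'E'
from workcell import bot
import cv2
o=bot.get_obs()
for k,v in o.items(): print(k,v)
for c in ["scene","top","wrist"]:
    im=bot.camera(c)
    cv2.imwrite(f"pics/{c}0.png",im["color"])
    print(c,im["fx"],im["cx"],im["cy"],im["extrinsics"].round(4).tolist() if hasattr(im["extrinsics"],'round') else im["extrinsics"],[k for k in im])
    for n in ["latch_tab","latch_pivot","gate_hinge","gate_front","catch_post","stop","pen","gland","jar","small_bin","spanner"]:
        r=bot.spot_point(n,c)
        print(n,[(([round(float(x)) for x in q["point"]]),round(q["conf"],2)) for q in r][:3])
E
```

```text
pics
clock 0.0
joint_pos [ 1.29198581e+00  2.41422779e-01  3.73850796e-03  1.33515876e+00
 -9.74590290e-06  1.57078657e+00]
joint_vel [ 3.77234409e-04  2.02203359e-03 -2.05788724e-05 -6.70878287e-04
 -4.42945957e-04 -1.28540909e-03]
tau [ 9.09293904e-04 -3.72314930e+01  2.52409351e+01  1.68378308e-02
  8.20822152e-05  7.15101898e-07]
eef_pos [0.13742791 0.48005751 0.20601353]
tool_rot [ 0.56506248  0.42509912 -0.4262506  -0.56418575]
ft_force [0.14302571 0.24870231 0.29228787]
ft_torque [-0.0335815  -0.04322528  0.02251891]
grip_width 0.08536149094234247
scene 414.32598619410186 274.0321152941553 207.34831461892463 [[0.798, 0.6026, -0.0031, -0.4413], [-0.3538, 0.4726, 0.8071, 0.0416], [0.4878, -0.643, 0.5904, -1.2078], [0.0, 0.0, 0.0, 1.0]] ['color', 'fx', 'fy', 'cx', 'cy', 'extrinsics']
latch_tab [([307, 199], 0.97)]
latch_pivot [([338, 185], 0.95)]
gate_hinge [([364, 173], 0.68)]
gate_front [([302, 259], 0.66), ([308, 203], 0.24)]
catch_post [([273, 256], 0.94)]
stop [([240, 219], 0.82), ([268, 232], 0.54)]
pen [([314, 275], 0.69), ([373, 220], 0.62)]
gland [([211, 304], 0.61)]
jar
[... 329 characters left out ...]
nsics']
latch_tab [([283, 179], 0.81)]
latch_pivot [([223, 176], 0.91)]
gate_hinge []
gate_front [([275, 192], 0.71), ([255, 191], 0.29)]
catch_post []
stop [([238, 297], 0.75), ([237, 257], 0.58)]
pen [([258, 192], 0.85)]
gland [([330, 242], 0.53)]
jar [([155, 186], 0.72)]
small_bin [([353, 206], 0.93)]
spanner [([354, 278], 0.65)]
wrist 351.61872940346893 277.53435361413784 215.69843148059715 [[0.2759, 0.9612, -0.0006, -0.4991], [-0.9289, 0.2664, -0.2572, 0.0346], [-0.247, 0.0715, 0.9664, -0.3777], [0.0, 0.0, 0.0, 1.0]] ['color', 'fx', 'fy', 'cx', 'cy', 'extrinsics']
latch_tab []
latch_pivot []
gate_hinge []
gate_front []
catch_post []
stop []
pen []
gland []
jar []
small_bin []
spanner []
```

View pics/scene0.png

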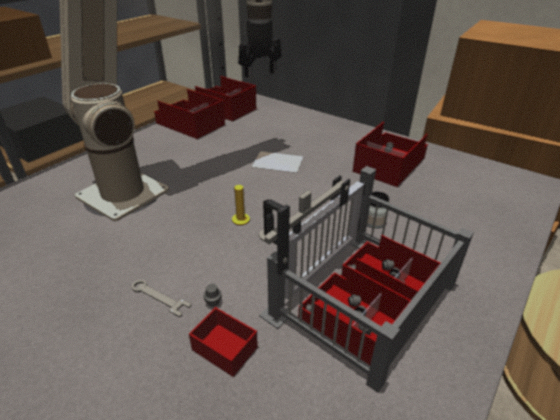

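View pics/top0.png

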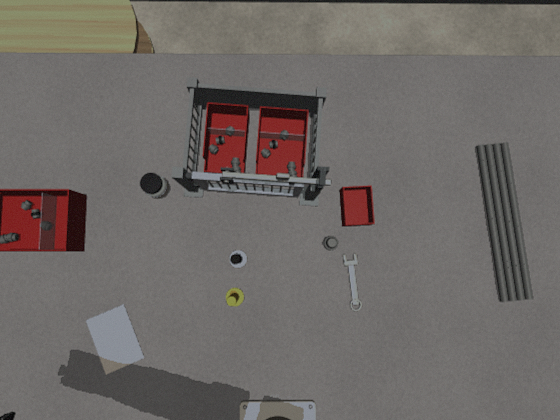

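The scene view shows the gate with the tab at (305,200), the catch on the upright at (275,210), and a yellow look-alike post at (240,205). In the top view the tab is at (283,178) and the catch at (322,178). The dark post on a white foot is at (237,259), and the yellow one is at (235,297).

```bash
cat > h.py <<'E'
import numpy as np, cv2
from workcell import bot
def ray(im,u,v):
    E=np.array(im["extrinsics"]); R=E[:3,:3]; t=E[:3,3]
    d=np.array([(u-im["cx"])/im["fx"],-(v-im["cy"])/im["fy"],-1.0])
    return -R.T@t, R.T@d
def atz(im,u,v,z):
    c,d=ray(im,u,v); s=(z-c[2])/d[2]; return c+s*d
def proj(im,p):
    E=np.array(im["extrinsics"]); q=E[:3,:3]@np.array(p)+E[:3,3]
    return np.array([im["cx"]+im["fx"]*q[0]/-q[2], im["cy"]-im["fy"]*q[1]/-q[2]])
def crop(im,x0,y0,x1,y1,f,name):
    cv2.imwrite(name,cv2.resize(im["color"][y0:y1,x0:x1],None,fx=f,fy=f,interpolation=cv2.INTER_CUBIC))
E
python3 - <<'E'
from h import *
t=bot.camera("top"); s=bot.camera("scene")
P=lambda n,c:[(q["point"],q["conf"]) for q in bot.spot_point(n,c)]
for n,z in [("latch_tab",.243),("latch_pivot",.217),("gate_front",.08),("gate_hinge",.21),("catch_post",.162),("stop",0),("gland",0),("jar",0),("pen",0),("small_bin",0)]:
    for nm,c in (("top",t),("scene",s)):
        for p,cf in P(n,nm)[:2]:
            print(n,nm,np.round(p,1),round(cf,2),atz(c,*p,z).round(4))
crop(t,150,150,360,320,3.8,"pics/topc.png"); crop(s,220,150,400,280,4.4,"pics/scenec.png")
E
```

```text
latch_tab top [279.3 178.1] 0.59 [6.261e-01 2.000e-04 2.430e-01]
latch_tab scene [308.1 203.3] 0.75 [ 0.6383 -0.0098  0.243 ]
latch_pivot top [226.4 174.4] 0.66 [0.6389 0.114  0.217 ]
latch_pivot top [236.6 259.3] 0.28 [0.4562 0.0905 0.217 ]
latch_pivot scene [336.4 186.1] 0.61 [0.6323 0.1057 0.217 ]
gate_front top [278.4 190.8] 0.65 [ 0.625  -0.0022  0.08  ]
gate_front scene [303.1 260.2] 0.96 [0.6226 0.0086 0.08  ]
gate_hinge top [186.9 171.4] 0.85 [0.6468 0.2008 0.21  ]
gate_hinge top [274.9 191.8] 0.28 [0.6021 0.0089 0.21  ]
gate_hinge scene [367. 170.] 0.58 [0.6484 0.211  0.21  ]
catch_post top [317.2 186.5] 0.74 [ 0.6221 -0.0894  0.162 ]
catch_post top [274.  189.9] 0.47 [0.614  0.0101 0.162 ]
catch_post scene [273.9 257.7] 0.74 [ 0.6224 -0.0915  0.162 ]
catch_post scene [303.  260.8] 0.32 [ 0.669  -0.0667  0.162 ]
stop top [235.3 298.3] 0.85 [0.3526 0.1094 0.    ]
stop top [237.  257.9] 0.81 [0.458  0.1058 0.    ]
stop scene [239.3 216.7] 0.56 [0.3466 0.1182 0.    ]
stop scene [269.8 233.7] 0.47 [0.4557 0.1109 0.    ]
gland top [328.  243.9] 0.7 [ 0.4948 -0.1363  0.    ]
gland scene [210.3 302.6] 0.61 [ 0.4933 -0.1442  0.    ]
jar top [157.6 186.3] 0.62 [0.6496 0.3205 0.    ]
jar scene [372.4 220.7] 0.87 [0.6408 0.3167 0.    ]
jar scene [159.3 299.6] 0.67 [ 0.4007 -0.2034  0.    ]
pen top [255.8 188.9] 0.67 [0.6429 0.0567 0.    ]
pen scene [316.  277.9] 0.7 [0.6332 0.0504 0.    ]
small_bin top [158.7 186.5] 0.57 [0.6491 0.3175 0.    ]
small_bin scene [225.4 347.4] 0.9 [ 0.5931 -0.2062  0.    ]
```

View pics/topc.png

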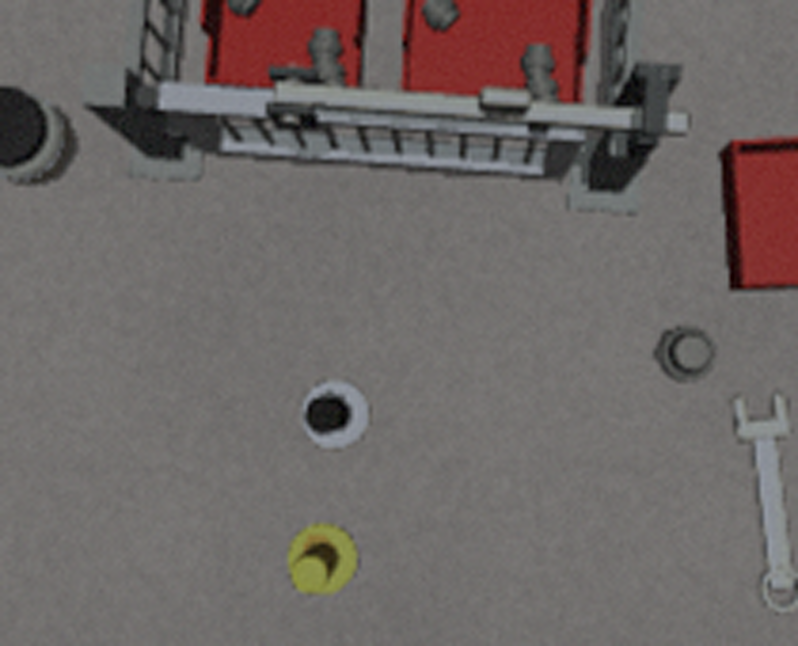

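View pics/scenec.png

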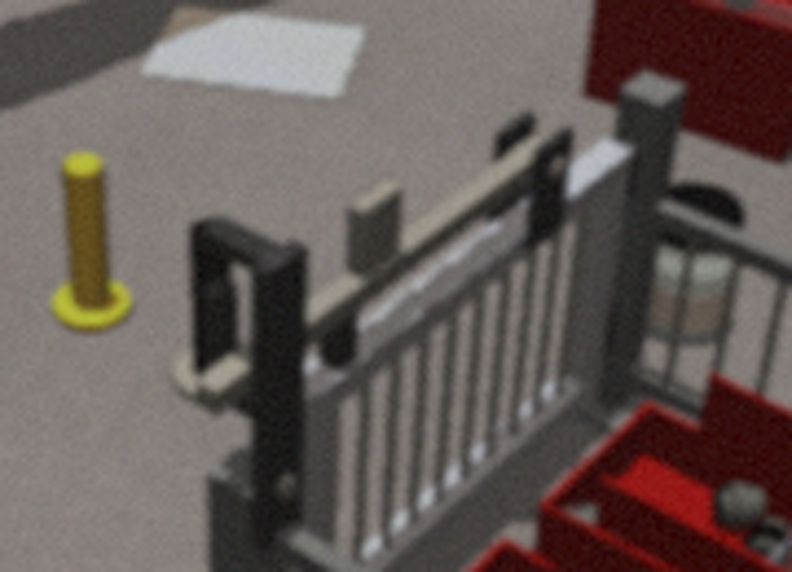

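```bash
cat > fit.py <<'E'
from h import *
from scipy.optimize import least_squares
# points in pen frame
M={"latch_tab":(0,-.06,.243),"latch_pivot":(0,.06,.217),"gate_front":(-.008,-.05,.08),"gate_hinge":(0,.15,.21),"catch_post":(0,-.14,.162),"pen":(0,0,0)}
if __name__=="__main__":
    obs=[]
    for nm in ("top","scene"):
        for k in range(2):
            c=bot.camera(nm)
            for n in M:
                r=bot.spot_point(n,nm)
                if r: obs.append((c,M[n],r[0]["point"],.7*r[0]["conf"],n+nm))
    t=bot.camera("top"); s=bot.camera("scene")
    obs.append((t,(0,-.06,.26),(282.6,175.5),2,"tabtop_t")); obs.append((s,(0,-.06,.26),(305.2,195),2,"tabtop_s"))
    obs.append((t,(0,-.165,.224),(331,182),1,"nose_t"))
    def W(q,p):
        x,y,a=q; return np.array([x+np.cos(a)*p[0]-np.sin(a)*p[1],y+np.sin(a)*p[0]+np.cos(a)*p[1],p[2]])
    f=lambda q:np.concatenate([w*(proj(c,W(q,p))-uv) for c,p,uv,w,n in obs])
    r=least_squares(f,[.63,.05,0],loss="soft_l1",f_scale=2)
    print(r.x)
    for c,p,uv,w,n in obs: print(n,round(w,2),(proj(c,W(r.x,p))-uv).round(1))
    for n,p in list(M.items())+[("tabtop",(0,-.06,.26))]: print(n,W(r.x,p).round(4))
    for v in (t,s): print([proj(v,W(r.x,p)).round(0).tolist() for p in [(0,.06,.217),(0,-.06,.26),(0,-.165,.217)]])
    for i in range(2):
      for nm in("top","scene"):
        c=bot.camera(nm); print([atz(c,*q["point"],0).round(4) for q in bot.spot_point("stop",nm)])
E
python3 fit.py
```

```text
[ 0.63401096  0.05308039 -0.07978529]
latch_tabtop 0.5 [ 2.8 -4.3]
latch_pivottop 0.54 [0.6 0.4]
gate_fronttop 0.39 [-0.8 -0.1]
gate_hingetop 0.52 [-3.4 -0.3]
catch_posttop 0.64 [-0.2  1.6]
pentop 0.64 [1.3 1.9]
latch_tabtop 0.52 [ 2.5 -0.1]
latch_pivottop 0.63 [-1.7 -0.8]
gate_fronttop 0.51 [-0.8  0.6]
gate_hingetop 0.59 [-0.7  2.5]
catch_posttop 0.39 [ 1.2 -0.2]
latch_tabscene 0.52 [-2.9 -0.5]
latch_pivotscene 0.48 [1.2 0.2]
gate_frontscene 0.6 [-1.9  3.7]
gate_hingescene 0.54 [-0.4 -1.5]
catch_postscene 0.55 [-0.4  0.3]
penscene 0.61 [0.6 0.9]
latch_tabscene 0.59 [-0.5  0.1]
latch_pivotscene 0.68 [ 3.1 -0.1]
gate_frontscene 0.5 [-2.   1.5]
gate_hingescene 0.52 [-0.2 -0.7]
catch_postscene 0.39 [1.2 0.2]
penscene 0.47 [2.8 1.1]
tabtop_t 2 [ 0.3 -0.5]
tabtop_s 2 [ 0.1 -2. ]
nose_t 1 [-0.1  0.2]
latch_tab [ 0.6292 -0.0067  0.243 ]
latch_pivot [0.6388 0.1129 0.217 ]
gate_front [0.6221 0.0039 0.08  ]
gate_hinge [0.646  0.2026 0.21  ]
catch_post [ 0.6229 -0.0865  0.162 ]
pen [0.634  0.0531 0.    ]
tabtop [ 0.6292 -0.0067  0.26  ]
[[227.0, 174.0], [283.0, 175.0], [330.0, 183.0]]
[[341.0, 186.0], [305.0, 193.0], [266.0, 240.0]]
[array([0.4488, 0.1044, 0.    ]), array([0.3521, 0.1058, 0.    ])]
[array([0.4546, 0.109 , 0.    ]), array([0.3662, 0.1045, 0.    ])]
[array([ 0.5931, -0.2039,  0.    ]), array([0.3534, 0.1029, 0.    ]), array([0.4617, 0.1093, 0.    ])]
[array([0.356 , 0.1017, 0.    ]), array([0.4575, 0.1082, 0.    ])]
```

Candidates for the stop in the top view are the black post on a white foot at (237,259) and the yellow post at (235,297). I choose the black one because yellow is excluded. It sits at world (0.456, 0.108), which predicts a stop angle of about 0.93 rad, inside the given range. For the tab, the upright block at (283,176) in top and (305,195) in scene is the only one, as the crop shows. I now work out the approach in tool axes.

```bash
cat > go.py <<'E'
from h import *
from scipy.spatial.transform import Rotation as R
import sys
def rel(target,Rt):
    o=bot.get_obs(); R0=R.from_quat(o["tool_rot"])
    print("turn deg",np.degrees((R0.inv()*Rt).as_rotvec()).round(2),"shift in CURRENT axes mm",(1000*R0.inv().apply(np.array(target)-o["eef_pos"])).round(1),"in TARGET axes",(1000*Rt.inv().apply(np.array(target)-o["eef_pos"])).round(1))
YAW=-.08
HINGE=np.array([.646,.2026,0])
def pose(theta,lift,z_extra=0.0,grasp_tab=.026,yaw=YAW,flip=0,dtcp=.019):
    # gripper pose at tab for gate angle theta, bar lift
    G=R.from_euler("z",yaw-theta); B=G*R.from_euler("x",-lift) # nose (-y) up: rot about x negative
    piv=HINGE+G.apply([0,-.09,.217]); 
    p=piv+B.apply([0,-.12,grasp_tab-dtcp+z_extra])
    T=B*R.from_matrix(np.column_stack([[1,0,0],[0,0,-1],[0,1,0]]))
    if flip: T=T*R.from_euler("y",np.pi)
    return p,T
E
python3 - <<'E'
from go import *
o=bot.get_obs(); print(R.from_quat(o["tool_rot"]).as_matrix().round(3))
for f in (0,1):
    p,T=pose(0,0,.1,flip=f); print(p); rel(p,T)
p,T=pose(0,.1); print(p); print(T.as_matrix().round(3))
E
```

```text
[[ 0.275  0.    -0.961]
 [ 0.961  0.     0.275]
 [ 0.    -1.    -0.   ]]
[ 0.62921791 -0.00672836  0.324     ]
turn deg [-0.   78.61  0.  ] shift in CURRENT axes mm [-333.3 -117.1 -606.8] in TARGET axes [ 529.  -117.1 -446.6]
[ 0.62921791 -0.00672836  0.324     ]
turn deg [   0.   -101.39    0.  ] shift in CURRENT axes mm [-333.3 -117.1 -606.8] in TARGET axes [-529.  -117.1  446.6]
[ 0.62932167 -0.00543418  0.23594504]
[[ 0.997 -0.008  0.08 ]
 [-0.08  -0.1    0.992]
 [ 0.    -0.995 -0.1  ]]
```

```bash
python3 -m inch '0 9.83 0 0 -15 0 0;0 9.83 0 0 -15 0 0;0 9.83 0 0 -15 0 0;0 9.83 0 0 -15 0 0;0 9.83 0 0 -15 0 0;0 9.83 0 0 -15 0 0;0 9.83 0 0 -15 0 0;0 9.8 0 0 -12 0 0' && python3 -m inch '0 0 0 44 0 -37 0;0 0 0 44 0 -37 0;0 0 0 44 0 -37 0;0 0 0 44 0 -37 0;0 0 0 44 0 -37 0;0 0 0 44 0 -37 0;0 0 0 44 0 -37 0;0 0 0 44 0 -37 0;0 0 0 44 0 -37 0;0 0 0 44 0 -37 0;0 0 0 44 0 -37 0;0 0 0 45 0 -40 0'
python3 - <<'E'
from go import *
p,T=pose(0,0,.1); print(p); rel(p,T)
w=bot.camera("wrist"); cv2.imwrite("pics/w1.png",w["color"])
for n in ["latch_tab","latch_pivot","catch_post"]: print(n,[(np.round(q["point"]),round(q["conf"],2)) for q in bot.spot_point(n,"wrist")])
for q in [(0,-.06,.26),(0,.06,.217),(0,-.165,.217)]:
    print(proj(w,[0.634+.9968*q[0]+.08*q[1],.0531-.08*q[0]+.9968*q[1],q[2]]).round())
o=bot.get_obs();print(o["joint_pos"].round(2),o["clock"],o["ft_force"])
s=bot.camera("scene"); crop(s,220,100,400,280,3.3,"pics/s1.png")
E
```

```text
clock: 5.8
eef_pos: [0.1376, 0.4808, 0.3246]
tool_rot: [-0.706, 0.03, -0.03, 0.707]
ft_force: [0.3, 0.1, 0.9]
grip_width: 0.0853
clock: 7.3
eef_pos: [0.6303, -0.0084, 0.324]
tool_rot: [-0.706, 0.028, -0.028, 0.707]
ft_force: [1.2, 1.2, 1.0]
grip_width: 0.0853
[ 0.62921791 -0.00672836  0.324     ]
turn deg [-0.02  0.01  0.03] shift in CURRENT axes mm [-1.3  0.   1.6] in TARGET axes [-1.3  0.   1.6]
latch_tab [(array([275., 210.]), 0.64)]
latch_pivot [(array([278.,  42.]), 0.84)]
catch_post [(array([273., 264.]), 0.98)]
[274. 217.]
[274.  38.]
[274. 320.]
[-0.01  0.53  0.73  1.77  0.    1.64] 7.5 [-0.02318121  0.08138684  0.06402606]
```

View pics/w1.png

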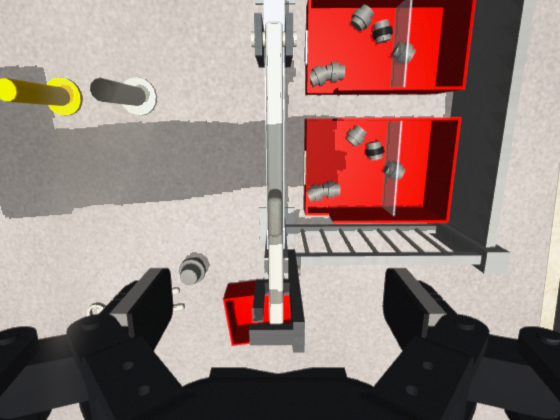

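View pics/s1.png

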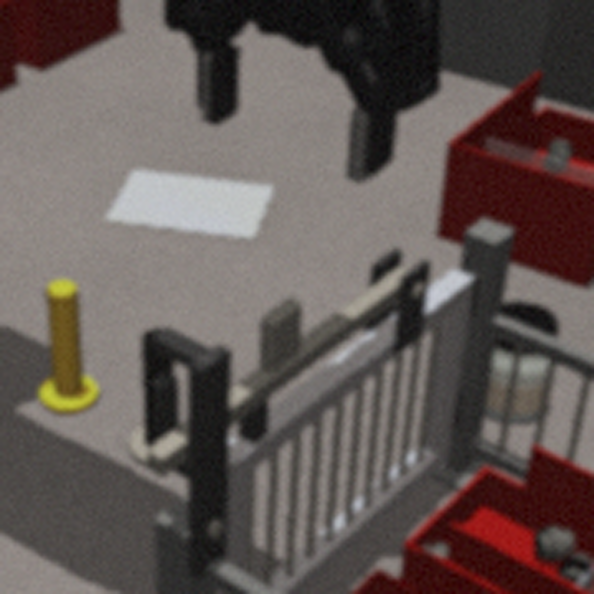

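The wrist view shows the bar running straight down at column 275, with the tab around (276,210) and the catch at (275,300). It agrees with the fit to about 1 mm. I descend to grasp the tab and estimate the hood height from the scene view.

```bash
python3 -m inch '0 0 0 -1 20 1.5 0;0 0 0 0 25 0 0;0 0 0 0 25 0 0;0 0 0 0 15 0 0;0 0 0 0 10 0 0;0 0 0 0 0 0 0'
python3 - <<'E'
from go import *
w=bot.camera("wrist"); cv2.imwrite("pics/w2.png",w["color"])
s=bot.camera("scene"); crop(s,240,150,360,260,5,"pics/s2.png")
for L in (.005,.015,.025,.035,.041):
    for x in (-.018,-.010,.008):
        q=(x,-.14,.2315+L); l=(x,-.14,.210+L)
        f=lambda q:((proj(s,[0.634+.9968*q[0]+.08*q[1],.0531-.08*q[0]+.9968*q[1],q[2]])-[240,150])*5).round()
        print(L,x,"hood",f(q),"lip",f(l))
E
```

```text
clock: 8.3
eef_pos: [0.6276, -0.0047, 0.2293]
tool_rot: [-0.707, 0.028, -0.028, 0.707]
ft_force: [0.3, 0.6, 1.4]
grip_width: 0.0851
0.005 -0.018 hood [140. 349.] lip [140. 397.]
0.005 -0.01 hood [157. 359.] lip [157. 407.]
0.005 0.008 hood [196. 380.] lip [196. 429.]
0.015 -0.018 hood [139. 326.] lip [140. 375.]
0.015 -0.01 hood [157. 336.] lip [157. 385.]
0.015 0.008 hood [196. 357.] lip [196. 406.]
0.025 -0.018 hood [139. 303.] lip [140. 353.]
0.025 -0.01 hood [156. 312.] lip [157. 362.]
0.025 0.008 hood [197. 334.] lip [196. 384.]
0.035 -0.018 hood [139. 279.] lip [139. 330.]
0.035 -0.01 hood [156. 288.] lip [157. 339.]
0.035 0.008 hood [197. 310.] lip [196. 361.]
0.041 -0.018 hood [138. 265.] lip [139. 316.]
0.041 -0.01 hood [156. 274.] lip [157. 325.]
0.041 0.008 hood [197. 295.] lip [196. 347.]
```

View pics/s2.png

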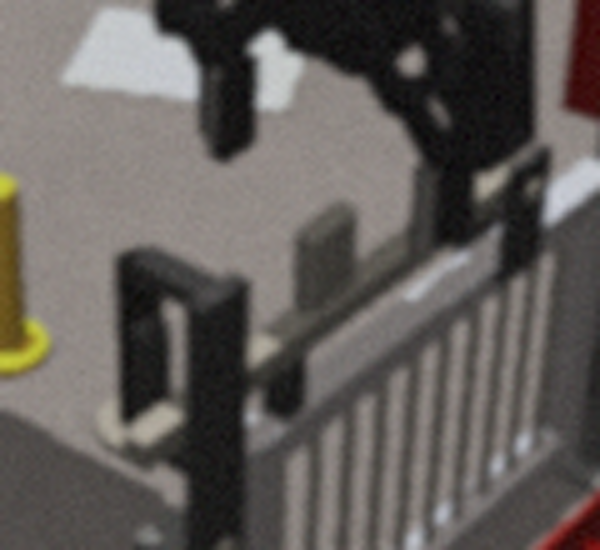

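View pics/w2.png

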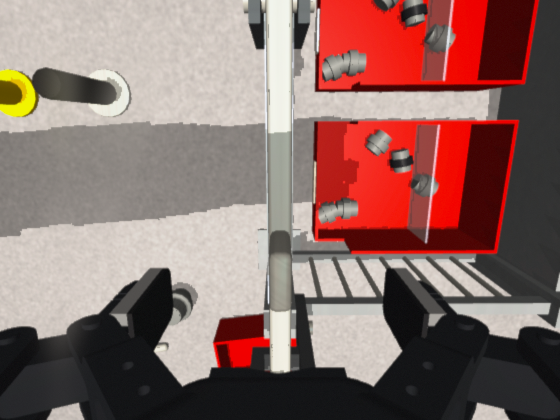

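The scene crop shows the catch with a shading step at about (145,315), the lip top, which suggests lip L ≈ 37–41 mm. I expect a lift of about 0.2 rad and will confirm by feel. I centre the gripper and close it.

```bash
python3 -m inch '0 0 0 1.5 0 -2 0;0 0 0 0 0 0 0.5;0 0 0 0 0 0 1;0 0 0 0 0 0 1;0 0 0 0 0 0 1;0 0 0 0 0 0 1;0 0 0 0 0 0 1;0 0 0 0 0 0 1'
python3 - <<'E'
from go import *
s=bot.camera("scene"); crop(s,240,150,360,260,5,"pics/s3.png")
for l in (.1,.15,.18,.2,.22):
    p,T=pose(0,l,.005); p0,T0=pose(0,0,.005)
    print(l,(1000*T0.inv().apply(p-p0)).round(1))
E
```

```text
clock: 9.4
eef_pos: [0.6285, -0.0076, 0.229]
tool_rot: [0.707, -0.029, 0.027, -0.707]
ft_force: [-5.5, 0.2, 3.6]
grip_width: 0.0079
0.1 [ -0.  -11.9   1.8]
0.15 [ -0.  -17.8   3.1]
0.18 [ -0.  -21.3   4.1]
0.2 [ -0.  -23.6   4.8]
0.22 [ -0.  -25.9   5.5]
```

View pics/s3.png

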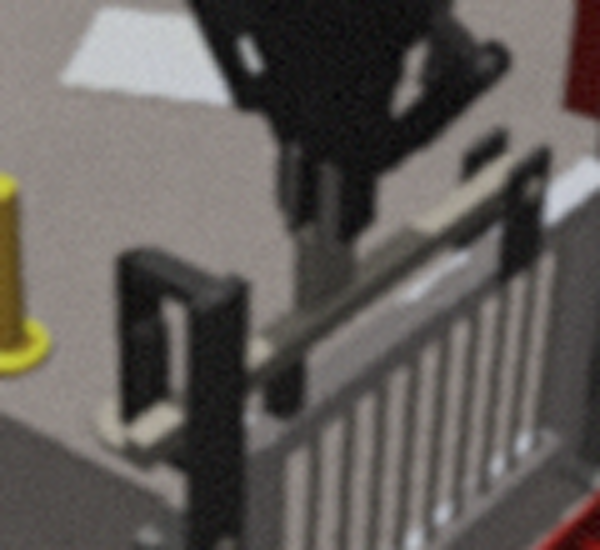

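Gripped: the picture shows the pads on both sides of the tab. The gate is being pushed back at about 5 N, so I relieve that first and then start the lift.

```bash
python3 -m inch '0 0 0 -0.7 0 0 1;0 0 0 0 0 0 1' ; python3 -m inch '-1.72 0 0 0 -3.6 0.4 1;-1.72 0 0 0 -3.6 0.4 1;0 0 0 0 0 0 1;0 0 0 0 0 0 1'
```

```text
clock: 9.7
eef_pos: [0.6285, -0.0076, 0.229]
tool_rot: [0.707, -0.028, 0.028, -0.707]
ft_force: [-4.2, 0.3, 3.4]
grip_width: 0.008
clock: 10.2
eef_pos: [0.6285, -0.0069, 0.2359]
tool_rot: [0.728, -0.029, 0.027, -0.684]
ft_force: [-5.0, -1.7, -0.3]
grip_width: 0.0077
```

```bash
python3 -m inch '-1.72 0 0 -1.2 -3.55 0.5 1;-1.72 0 0 -1 -3.55 0.5 1;0 0 0 0 0 0 1;0 0 0 0 0 0 1'
python3 - <<'E'
from go import *
o=bot.get_obs(); print(o["ft_force"].round(1),o["ft_torque"].round(2))
p,T=pose(0,.12,.005); rel(p,T)
s=bot.camera("scene"); crop(s,240,150,360,260,5,"pics/s4.png")
E
```

```text
clock: 10.7
eef_pos: [0.6276, -0.0052, 0.2435]
tool_rot: [0.748, -0.029, 0.027, -0.663]
ft_force: [1.1, -2.3, 0.1]
grip_width: 0.0076
[ 1.1 -2.3  0.1] [-0.5  -0.13  0.05]
turn deg [ 0.04 -0.02  0.09] shift in CURRENT axes mm [1.7 0.1 0.9] in TARGET axes [1.7 0.1 0.9]
```

View pics/s4.png

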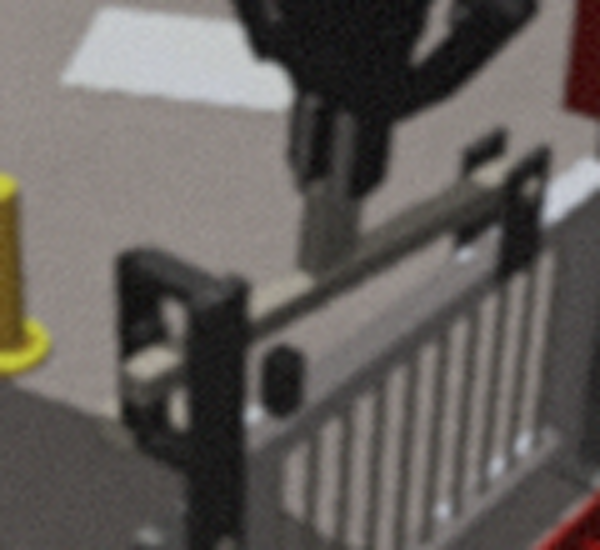

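The bar is now at about 0.12 rad, with the nose at (150,365) still below the lip at about row 315. Forces are small, so I keep lifting.

```bash
python3 -m inch '-1.72 0 0 0 -3.5 0.6 1;0 0 0 0 0 0 1'; python3 -m inch '-0.57 0 0 0 -1.2 0.2 1;0 0 0 0 0 0 1';python3 -m inch '-0.57 0 0 0 -1.2 0.2 1;0 0 0 0 0 0 1';python3 -m inch '-0.57 0 0 0 -1.2 0.2 1;0 0 0 0 0 0 1'; python3 -c "
from h import *
s=bot.camera('scene'); crop(s,240,150,360,260,5,'pics/s5.png')"
```

```text
clock: 11.0
eef_pos: [0.6271, -0.0043, 0.2471]
tool_rot: [0.758, -0.03, 0.026, -0.651]
ft_force: [-0.5, -4.8, 0.8]
grip_width: 0.0076
clock: 11.25
eef_pos: [0.6271, -0.0041, 0.248]
tool_rot: [0.761, -0.03, 0.026, -0.647]
ft_force: [-0.5, -6.0, 1.1]
grip_width: 0.0076
clock: 11.5
eef_pos: [0.6271, -0.0038, 0.2492]
tool_rot: [0.765, -0.031, 0.026, -0.643]
ft_force: [-0.7, -6.4, 1.6]
grip_width: 0.0079
clock: 11.75
eef_pos: [0.6272, -0.0035, 0.2505]
tool_rot: [0.768, -0.031, 0.026, -0.639]
ft_force: [-0.1, -5.3, 1.3]
grip_width: 0.0078
```

View pics/s5.png

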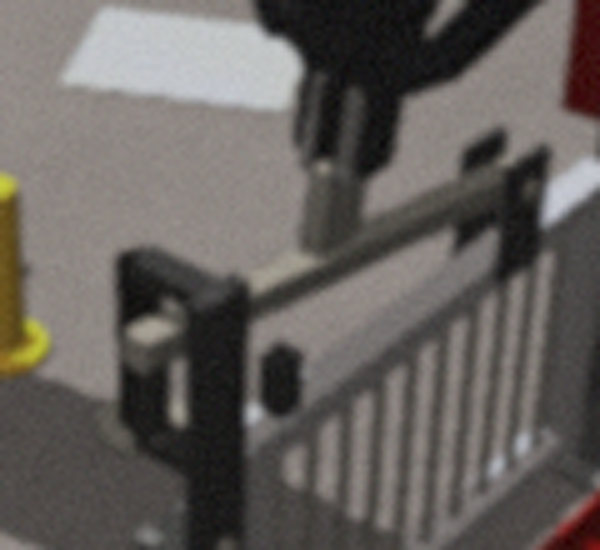

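```bash
python3 -m inch '-0.29 0 0 0 -0.6 -1.5 1;0 0 0 0 0 0 1'; python3 -m inch '-0.29 0 0 0 -0.6 0 1;0 0 0 0 0 0 1';python3 -m inch '-0.29 0 0 0 -0.6 0.1 1;0 0 0 0 0 0 1';python3 -m inch '-0.29 0 0 0 -0.6 0.1 1;0 0 0 0 0 0 1'; python3 -c "
from h import *
s=bot.camera('scene'); crop(s,240,150,360,260,5,'pics/s6.png')"
```

```text
clock: 12.05
eef_pos: [0.6272, -0.0035, 0.2507]
tool_rot: [0.769, -0.031, 0.025, -0.639]
ft_force: [-0.1, -2.2, -0.1]
grip_width: 0.0076
clock: 12.3
eef_pos: [0.6271, -0.0034, 0.2512]
tool_rot: [0.77, -0.031, 0.025, -0.637]
ft_force: [0.9, 0.1, -0.8]
grip_width: 0.0079
clock: 12.55
eef_pos: [0.627, -0.0032, 0.2518]
tool_rot: [0.772, -0.031, 0.025, -0.635]
ft_force: [0.9, 0.9, -1.8]
grip_width: 0.0073
clock: 12.8
eef_pos: [0.627, -0.0031, 0.2523]
tool_rot: [0.773, -0.031, 0.025, -0.633]
ft_force: [0.1, 1.0, -2.2]
grip_width: 0.0075
```

View pics/s6.png

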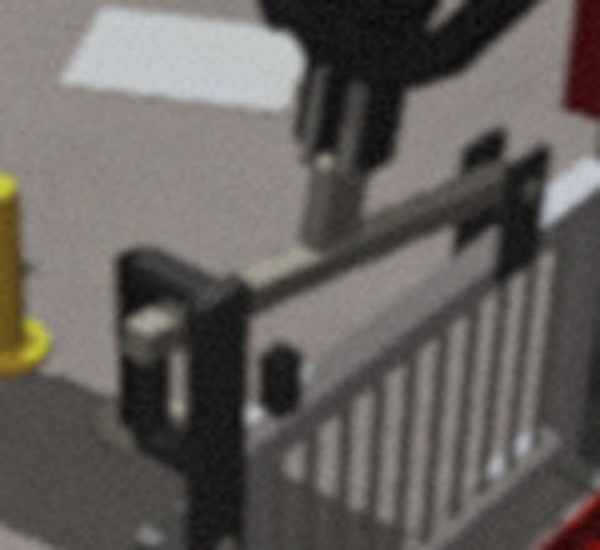

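```bash
python3 -m inch '-0.29 0 0 0 -0.6 0.1 1;0 0 0 0 0 0 1'; python3 -m inch '-0.29 0 0 0 -0.6 0.1 1;0 0 0 0 0 0 1'; python3 -m inch '-0.29 0 0 0 -0.6 0.1 1;0 0 0 0 0 0 1'
```

```text
clock: 13.1
eef_pos: [0.627, -0.0029, 0.2529]
tool_rot: [0.775, -0.031, 0.025, -0.631]
ft_force: [0.9, 3.8, -3.3]
grip_width: 0.0079
clock: 13.35
eef_pos: [0.627, -0.0028, 0.2535]
tool_rot: [0.777, -0.031, 0.025, -0.629]
ft_force: [1.0, 4.0, -3.0]
grip_width: 0.0079
clock: 13.6
eef_pos: [0.6271, -0.0026, 0.2541]
tool_rot: [0.778, -0.031, 0.025, -0.627]
ft_force: [0.5, 3.6, -5.1]
grip_width: 0.0076
```

```bash
python3 -m inch '0 0 0 0 0 1.5 1;0 0 0 0 0 0 1;0 0 0 0 0 0 1'; python3 -m inch '-0.29 0 0 0 -0.6 0.15 1;0 0 0 0 0 0 1;0 0 0 0 0 0 1';  python3 -c "
from h import *
s=bot.camera('scene'); crop(s,240,150,320,230,7,'pics/s7.png')"
```

```text
clock: 13.98
eef_pos: [0.6271, -0.0024, 0.2543]
tool_rot: [0.779, -0.031, 0.025, -0.626]
ft_force: [-0.7, 0.2, -0.8]
grip_width: 0.0076
clock: 14.35
eef_pos: [0.6273, -0.0022, 0.255]
tool_rot: [0.78, -0.031, 0.025, -0.624]
ft_force: [-0.5, -2.4, -0.1]
grip_width: 0.0075
```

View pics/s7.png

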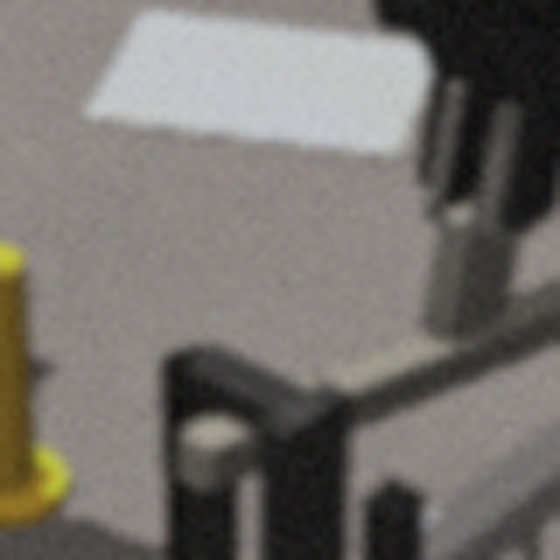

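```bash
python3 -m inch '-0.29 0 0 0 -0.6 -0.3 1;0 0 0 0 0 0 1;0 0 0 0 0 0 1'; python3 -m inch '-0.29 0 0 0 -0.6 0.1 1;0 0 0 0 0 0 1;0 0 0 0 0 0 1'; python3 -m inch '-0.29 0 0 0 -0.6 0.1 1;0 0 0 0 0 0 1;0 0 0 0 0 0 1'
```

```text
clock: 14.78
eef_pos: [0.6273, -0.002, 0.2555]
tool_rot: [0.782, -0.031, 0.025, -0.622]
ft_force: [-0.4, -5.1, 1.8]
grip_width: 0.0076
clock: 15.15
eef_pos: [0.6273, -0.0019, 0.2558]
tool_rot: [0.784, -0.031, 0.025, -0.62]
ft_force: [-0.2, -6.3, 1.2]
grip_width: 0.0081
clock: 15.52
eef_pos: [0.6273, -0.002, 0.2559]
tool_rot: [0.785, -0.032, 0.025, -0.618]
ft_force: [0.3, -6.7, -0.2]
grip_width: 0.0078
```

The TCP height stalled at 0.2558 m and the tangential force began to build, so the bar is lightly touching the hood at about 0.224 rad. That puts the lip top at about 38.5 mm and the free band at 0.202–0.224 rad. I lower to mid-band, about 0.212 rad.

```bash
python3 -m inch '0.6 0 0 0 1.5 -1.5 1;0.6 0 0 0 1.3 -0.5 1;0 0 0 0 0 0 1;0 0 0 0 0 0 1'; python3 -c "
from h import *
s=bot.camera('scene'); crop(s,240,150,320,230,7,'pics/s8.png')"
```

```text
clock: 16.02
eef_pos: [0.6272, -0.0027, 0.2537]
tool_rot: [0.778, -0.031, 0.025, -0.627]
ft_force: [1.3, 0.4, -1.1]
grip_width: 0.0074
```

View pics/s8.png

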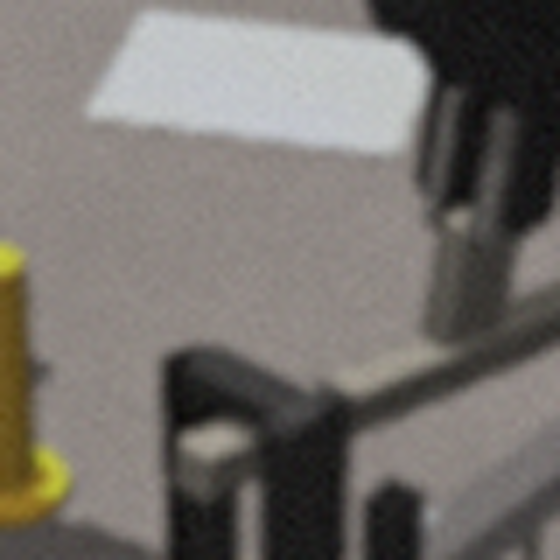

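Forces are about zero and the bar sits mid-opening at (215,450) in the crop. I start the swing gently to check that it clears the lip.

```bash
python3 -m inch '0 0.5 0.1 -1.8 0 0 1;0 0.5 0.1 -1.8 0 0 1;0 0 0 0 0 0 1'; python3 -m inch '0 0.5 0.1 -1.8 0 0 1;0 0.5 0.1 -1.8 0 0 1;0 0 0 0 0 0 1'; python3 -m inch '0 0.98 0.21 -3.6 0 0.03 1;0 0.98 0.21 -3.6 0 0.03 1;0 0 0 0 0 0 1'; python3 -c "
from h import *
s=bot.camera('scene'); crop(s,220,150,320,230,6,'pics/s9.png')"
```

```text
clock: 16.45
eef_pos: [0.6232, -0.0024, 0.2537]
tool_rot: [0.777, -0.038, 0.03, -0.627]
ft_force: [0.8, 2.8, -2.6]
grip_width: 0.0081
clock: 16.82
eef_pos: [0.6196, -0.0021, 0.2536]
tool_rot: [0.777, -0.045, 0.036, -0.627]
ft_force: [0.9, 4.8, -4.2]
grip_width: 0.0077
clock: 17.2
eef_pos: [0.6124, -0.0011, 0.2536]
tool_rot: [0.776, -0.059, 0.047, -0.626]
ft_force: [0.2, 5.5, -4.2]
grip_width: 0.0077
```

View pics/s9.png

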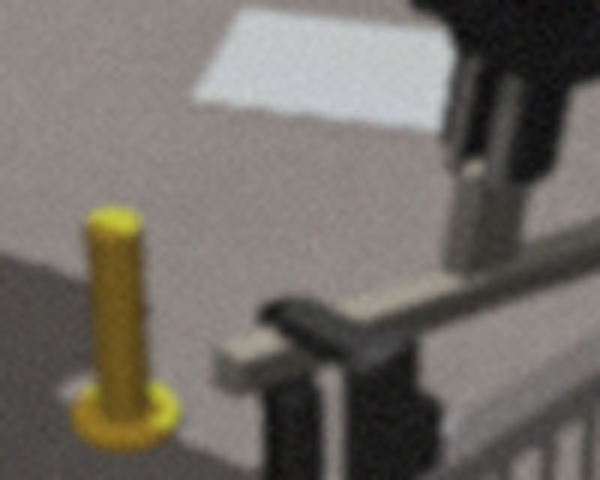

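The nose at (240,365) in the crop has passed out over the lip without any outward resistance. I correct the small y preload and swing on.

```bash
python3 -m inch '0 2.93 0.64 -10.8 -0.06 1.8 1;0 2.93 0.64 -10.8 -0.06 0.4 1;0 2.93 0.64 -10.8 -0.06 0.4 1;0 2.93 0.64 -10.8 -0.06 0.4 1;0 0 0 0 0 0 1'; python3 -m inch '0 2.93 0.64 -10.8 -0.06 0.3 1;0 2.93 0.64 -10.8 -0.06 0.3 1;0 2.93 0.64 -10.8 -0.06 0.3 1;0 0 0 0 0 0 1';python3 - <<'E'
from go import *
o=bot.get_obs();d=o["eef_pos"]-HINGE;print(np.hypot(d[0],d[1]),np.arctan2(-d[0],-d[1])-.08)
M=R.from_quat(o["tool_rot"]).as_matrix();print(M.round(3), -np.arctan2(M[1,0],M[0,0])-.08,o["joint_pos"].round(2))
print((M.T@o["ft_force"]).round(1))
t=bot.camera("top"); crop(t,150,150,360,320,3.8,"pics/t2.png")
E
```

```text
clock: 17.88
eef_pos: [0.571, 0.0101, 0.2541]
tool_rot: [0.767, -0.139, 0.113, -0.617]
ft_force: [0.3, 0.8, -1.5]
grip_width: 0.0076
clock: 18.38
eef_pos: [0.542, 0.0237, 0.254]
tool_rot: [0.753, -0.198, 0.16, -0.606]
ft_force: [-1.6, 0.2, -0.2]
grip_width: 0.0075
0.20693384283093968 0.4467604634422591
[[ 0.87  -0.104  0.482]
 [-0.493 -0.187  0.85 ]
 [ 0.002 -0.977 -0.214]] 0.43581284444968743 [ 0.15  0.43  0.37  1.65 -0.17  2.24]
[-1.5  0.3 -0.6]
```

View pics/t2.png

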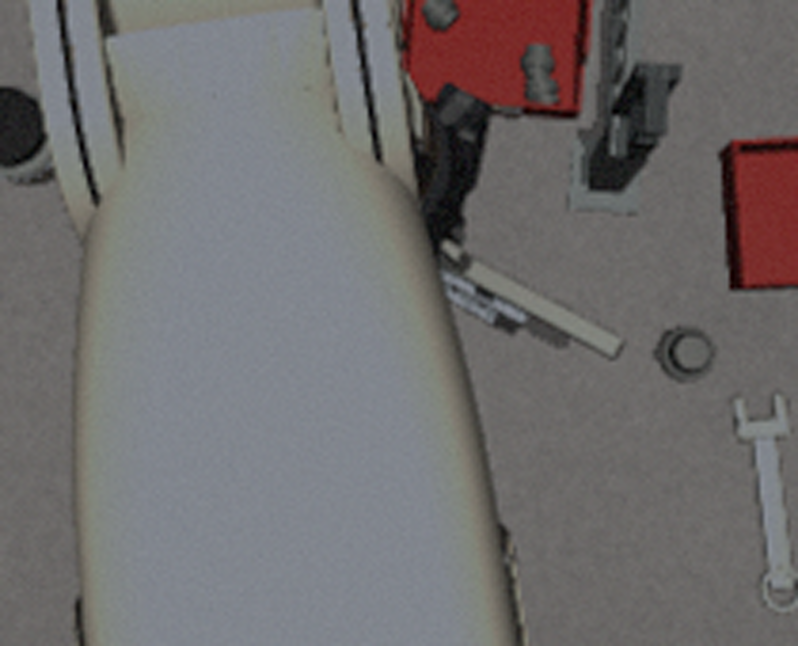

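The swing is clean: the gate is at about 0.45 rad and the bystanders haven't moved. I continue.

```bash
python3 -m inch '0 2.93 0.64 -10.8 -0.06 0.3 1;0 2.93 0.64 -10.8 -0.06 0.3 1;0 2.93 0.64 -10.8 -0.06 0.3 1;0 2.93 0.64 -10.8 -0.06 0.3 1;0 0 0 0 0 0 1'; python3 -m inch '0 2.93 0.64 -10.8 -0.06 0.3 1;0 2.93 0.64 -10.8 -0.06 0.3 1;0 1.95 0.43 -7.2 -0.04 0.2 1;0 0 0 0 0 0 1';cat > st.py <<'E'
from go import *
o=bot.get_obs();d=o["eef_pos"]-HINGE;print("theta",np.arctan2(-d[0],-d[1])-.08)
M=R.from_quat(o["tool_rot"]).as_matrix();print(-np.arctan2(M[1,0],M[0,0])-.08,o["joint_pos"].round(2))
print("tool force",(M.T@o["ft_force"]).round(1),o["ft_torque"].round(2))
E
python3 st.py
python3 - <<'E'
from h import *
t=bot.camera("top"); crop(t,150,150,360,320,3.8,"pics/t3.png")
t=bot.camera("scene"); crop(t,210,130,400,300,3.5,"pics/s10.png")
w=bot.camera("wrist"); cv2.imwrite("pics/w10.png",w["color"])
E
```

```text
clock: 19.05
eef_pos: [0.5068, 0.0488, 0.2539]
tool_rot: [0.729, -0.276, 0.223, -0.586]
ft_force: [-2.3, -1.4, -0.1]
grip_width: 0.0077
clock: 19.55
eef_pos: [0.4866, 0.0694, 0.2538]
tool_rot: [0.708, -0.326, 0.263, -0.569]
ft_force: [-3.6, -3.6, 2.9]
grip_width: 0.0079
theta 0.7947825624475058
0.7845142931690473 [ 0.21  0.37  0.29  1.67 -0.1   2.66]
tool force [ 0.4 -1.7 -5.6] [-0.45  0.6  -0.03]
```

View pics/s10.png

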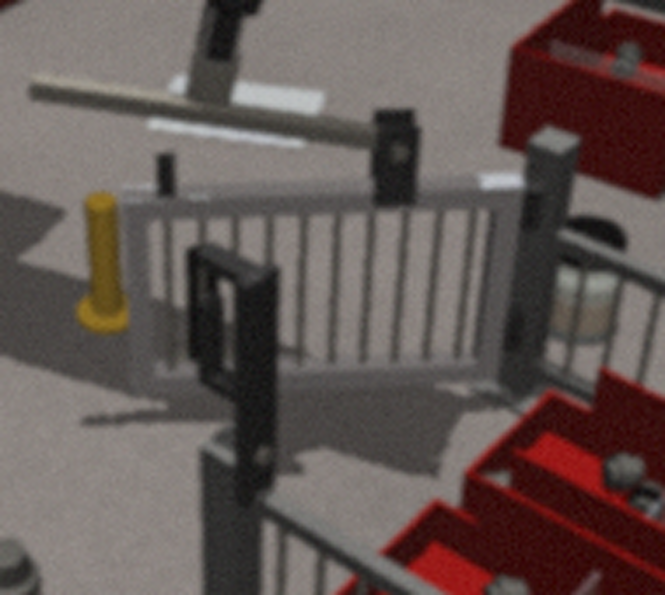

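View pics/w10.png

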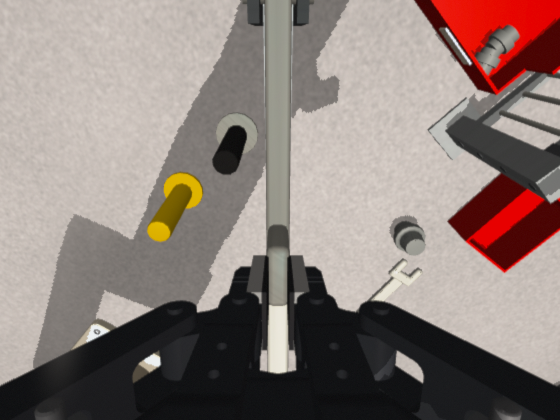

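The wrist view shows the black stop with its foot at (237,133), just left of the bar, and the yellow post is farther off at (182,190). I refine the stop position and approach slowly.

```bash
python3 -m inch '0 0 0 0 0 -2 1;0 0 0 0 0 0 1'
python3 - <<'E'
from go import *
w=bot.camera("wrist")
r=bot.cut_out("stop","wrist")
print([(q["extent"],round(q["conf"],2)) for q in r])
for q in bot.spot_point("stop","wrist"):
    p=atz(w,*q["point"],0); print(q["point"],p)
    d=p-HINGE; a=np.arctan2(-d[0],-d[1])-.08; D=np.hypot(d[0],d[1]); print("theta",a-np.arcsin(.02/D))
print(atz(w,237,133,.002),atz(w,227,160,.106))
E
python3 -m inch '0 1.95 0.43 -7.2 -0.04 0 1;0 0.98 0.21 -3.6 0 0 1;0 0 0 0 0 0 1'; python3 st.py
```

```text
clock: 19.95
eef_pos: [0.4866, 0.0694, 0.2537]
tool_rot: [0.706, -0.326, 0.264, -0.57]
ft_force: [1.8, -0.4, -1.9]
grip_width: 0.0078
[([144.0, 173.5, 205.0, 241.2], 0.97), ([215.0, 113.6, 255.3, 176.3], 0.72)]
[238.4, 134.4] [0.45699063 0.10088066 0.        ]
theta 0.9037667251574681
[183.1, 188.4] [0.35928454 0.11215287 0.        ]
theta 1.1186443330904905
[0.45775989 0.10323586 0.002     ] [0.46052946 0.10305954 0.106     ]
clock: 20.48
eef_pos: [0.4793, 0.0784, 0.2537]
tool_rot: [0.698, -0.345, 0.278, -0.563]
ft_force: [3.4, 3.4, -3.5]
grip_width: 0.0078
theta 0.8502918387267616
0.8375909313426833 [ 0.22  0.37  0.28  1.67 -0.09  2.72]
tool force [-0.7  2.5  5.4] [ 0.93 -1.24 -0.11]
```

```bash
python3 -m inch '0 0.98 0.21 -3.6 0 1.6 1;0 0 0 0 0 0 1;0 0 0 0 0 0 1'; python3 st.py; python3 -m inch '0 0.5 0.1 -1.8 0 0.1 1;0 0 0 0 0 0 1'; python3 st.py;  python3 -m inch '0 0.5 0.1 -1.8 0 0.1 1;0 0 0 0 0 0 1'; python3 st.py
```

```text
clock: 20.85
eef_pos: [0.4772, 0.0812, 0.2536]
tool_rot: [0.695, -0.351, 0.283, -0.56]
ft_force: [0.8, 1.2, -1.8]
grip_width: 0.0078
theta 0.8671877767895999
0.8556763858223816 [ 0.23  0.37  0.28  1.68 -0.08  2.74]
tool force [-0.5  1.4  1.7] [ 0.3  -0.33 -0.06]
clock: 21.1
eef_pos: [0.4763, 0.0825, 0.2537]
tool_rot: [0.694, -0.354, 0.286, -0.558]
ft_force: [0.1, -0.6, -0.7]
grip_width: 0.0075
theta 0.8752049830460045
0.8648459312250458 [ 0.23  0.37  0.27  1.68 -0.08  2.75]
tool force [ 0.5  0.8 -0.1] [ 0.03 -0.24 -0.09]
clock: 21.35
eef_pos: [0.4751, 0.0841, 0.2537]
tool_rot: [0.692, -0.357, 0.288, -0.557]
ft_force: [-1.1, -2.5, 0.3]
grip_width: 0.0075
theta 0.8843656437080557
0.8737527821018429 [ 0.23  0.37  0.27  1.68 -0.08  2.76]
tool force [ 1.4  0.2 -2.4] [-0.15  0.11 -0.09]
```

```bash
python3 -m inch '0 0.5 0.1 -1.8 0 -0.8 1;0 0 0 0 0 0 1'; python3 st.py; python3 -m inch '0 0.5 0.1 -1.8 0 0 1;0 0 0 0 0 0 1'; python3 st.py;python3 - <<'E'
from h import *
w=bot.camera("wrist"); crop(w,150,60,350,260,3,"pics/w11.png")
E
```

```text
clock: 21.6
eef_pos: [0.4741, 0.0856, 0.2537]
tool_rot: [0.69, -0.36, 0.291, -0.556]
ft_force: [-0.8, -0.0, -0.9]
grip_width: 0.0075
theta 0.8931582025136836
0.8825145085144588 [ 0.23  0.36  0.27  1.68 -0.08  2.77]
tool force [-0.4  1.  -0.4] [ 0.1  -0.26 -0.09]
clock: 21.85
eef_pos: [0.4731, 0.0871, 0.2536]
tool_rot: [0.689, -0.363, 0.293, -0.555]
ft_force: [0.8, -0.5, -1.6]
grip_width: 0.0077
theta 0.9020418165212458
0.8913497240178042 [ 0.23  0.36  0.27  1.68 -0.08  2.78]
tool force [0.9 1.5 0.8] [ 0.21 -0.37 -0.04]
```

View pics/w11.png

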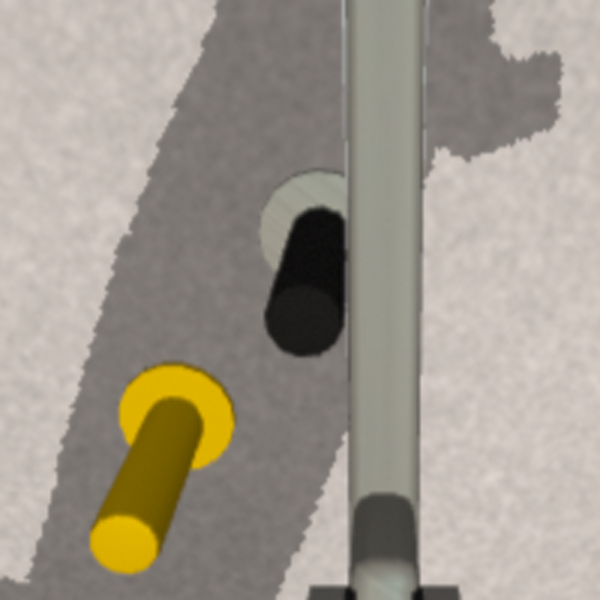

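The picture shows the black post's top at (305,320) in the crop, almost at the gate's front edge at column 347. I take finer steps and watch the swing force.

```bash
for i in 1; do python3 -m inch '0 0.3 0.07 -1.1 0 0 1;0 0 0 0 0 0 1'; python3 st.py; done; python3 -m inch '0 0.3 0.07 -1.1 0 0.1 1;0 0 0 0 0 0 1'; python3 st.py; python3 -m inch '0 0.3 0.07 -1.1 0 0.1 1;0 0 0 0 0 0 1'; python3 st.py
```

```text
clock: 22.15
eef_pos: [0.4725, 0.0879, 0.2536]
tool_rot: [0.688, -0.365, 0.295, -0.554]
ft_force: [0.4, -0.8, -1.2]
grip_width: 0.0077
theta 0.9067261009764921
0.896744375409328 [ 0.24  0.36  0.27  1.68 -0.08  2.79]
tool force [0.9 1.2 0.1] [ 0.23 -0.57 -0.07]
clock: 22.4
eef_pos: [0.4719, 0.0888, 0.2536]
tool_rot: [0.687, -0.367, 0.296, -0.553]
ft_force: [1.5, 0.4, -1.7]
grip_width: 0.0076
theta 0.9118747441019078
0.9021752277580998 [ 0.24  0.36  0.27  1.68 -0.07  2.8 ]
tool force [0.5 1.4 1.8] [ 0.26 -0.57  0.01]
clock: 22.65
eef_pos: [0.4712, 0.0897, 0.2536]
tool_rot: [0.686, -0.369, 0.298, -0.552]
ft_force: [1.3, 0.4, -1.4]
grip_width: 0.0077
theta 0.9173902498072823
0.9075439557511593 [ 0.24  0.36  0.27  1.68 -0.07  2.8 ]
tool force [0.4 1.1 1.6] [ 0.13 -0.54 -0.08]
```

```bash
python3 -m inch '0 0.3 0.07 -1.1 0 0.5 1;0 0 0 0 0 0 1'; python3 st.py;  python3 -m inch '0 0.3 0.07 -1.1 0 0.1 1;0 0 0 0 0 0 1'; python3 st.py; python3 -m inch '0 0.3 0.07 -1.1 0 0.1 1;0 0 0 0 0 0 1'; python3 st.py;python3 - <<'E'
from h import *
w=bot.camera("wrist"); crop(w,200,80,320,220,4.2,"pics/w12.png")
E
```

```text
clock: 22.9
eef_pos: [0.471, 0.0902, 0.2536]
tool_rot: [0.685, -0.371, 0.299, -0.551]
ft_force: [1.0, -2.9, 0.0]
grip_width: 0.0072
theta 0.9200233232662017
0.9129258073297878 [ 0.24  0.36  0.27  1.68 -0.07  2.81]
tool force [ 3.   0.1 -0.7] [-0.45 -0.43  0.12]
clock: 23.15
eef_pos: [0.471, 0.0903, 0.2538]
tool_rot: [0.684, -0.372, 0.301, -0.55]
ft_force: [1.8, -6.0, -0.5]
grip_width: 0.0079
theta 0.9203839567041613
0.918404510237266 [ 0.24  0.36  0.27  1.68 -0.07  2.82]
tool force [ 6.   0.9 -1.5] [-1.04 -0.63  0.34]
clock: 23.4
eef_pos: [0.471, 0.0904, 0.2538]
tool_rot: [0.684, -0.373, 0.304, -0.549]
ft_force: [2.9, -8.9, -0.2]
grip_width: 0.0082
theta 0.9207264788628954
0.9237574541401442 [ 0.24  0.36  0.27  1.68 -0.07  2.82]
tool force [ 9.   0.7 -2.2] [-1.56 -0.89  0.55]
```

View pics/w12.png

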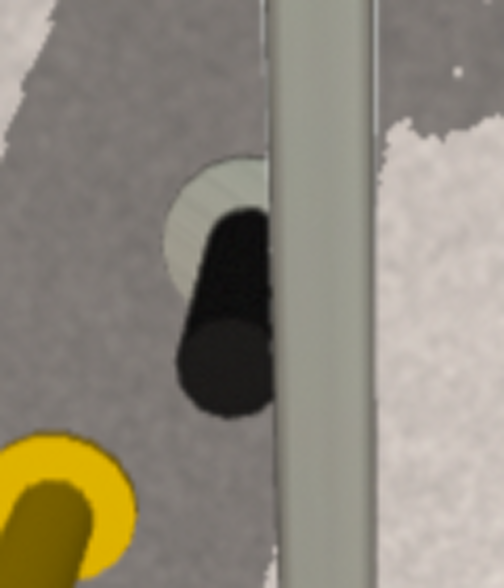

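Contact is felt at θ≈0.920, where motion stops and the force rises to 9 N. That agrees with the picture, where the post's top at (228,365) meets the gate edge. I ease back to a light touch.

```bash
python3 -m inch '0 -0.6 -0.14 2.2 0 -0.8 1;0 0 0 0 0 0 1;0 0 0 0 0 0 1'; python3 st.py
```

```text
clock: 23.82
eef_pos: [0.471, 0.0903, 0.2537]
tool_rot: [0.685, -0.37, 0.299, -0.552]
ft_force: [4.3, -3.8, -1.5]
grip_width: 0.0077
theta 0.9202657452842186
0.913000045437424 [ 0.24  0.36  0.27  1.68 -0.07  2.81]
tool force [5.5 1.2 1.8] [-0.52 -0.96  0.18]
```

```bash
python3 -m inch '0 0 0 1 0 0.5 1;0 0 0 0 0 0 1;0 0 0 0 0 0 1'; python3 st.py; python3 -m inch '0 0 0 0.5 0 0 1;0 0 0 0 0 0 1;0 0 0 0 0 0 1'; python3 st.py
```

```text
clock: 24.2
eef_pos: [0.4709, 0.0902, 0.2535]
tool_rot: [0.685, -0.371, 0.298, -0.552]
ft_force: [-0.5, -1.1, -0.5]
grip_width: 0.0074
theta 0.9200031298733916
0.9126664198166883 [ 0.24  0.36  0.27  1.68 -0.07  2.81]
tool force [ 0.7  0.7 -1. ] [-0.23 -0.04  0.04]
clock: 24.58
eef_pos: [0.4713, 0.0896, 0.2536]
tool_rot: [0.685, -0.371, 0.299, -0.552]
ft_force: [-2.9, -1.0, -0.6]
grip_width: 0.0078
theta 0.916601089490504
0.9126576213089026 [ 0.24  0.36  0.27  1.68 -0.07  2.81]
tool force [-0.7  1.2 -2.8] [-0.03  0.4   0.03]
```

That backed off slightly too far (about 0.7 mm), so I press back lightly.

```bash
python3 -m inch '0 0 0 -1.3 0 -0.8 1;0 0 0 0 0 0 1;0 0 0 0 0 0 1'; python3 st.py
```

```text
clock: 24.95
eef_pos: [0.471, 0.0902, 0.2537]
tool_rot: [0.685, -0.37, 0.299, -0.552]
ft_force: [1.5, -1.4, -2.3]
grip_width: 0.0074
theta 0.9198823623400629
0.9129192912988296 [ 0.24  0.36  0.27  1.68 -0.07  2.81]
tool force [2.  2.1 0.9] [-0.02 -0.5   0.12]
```

Contact is a light 2 N. I let go and check before retreating.

```bash
python3 -m inch '0 0 0 0 0 0 0;0 0 0 0 0 0 0;0 0 0 0 0 0 0;0 0 0 0 0 0 0;0 0 0 0 0 0 0;0 0 0 0 0 0 0'
python3 - <<'E'
from h import *
w=bot.camera("wrist"); cv2.imwrite("pics/w13.png",w["color"])
t=bot.camera("scene"); crop(t,200,120,400,290,3.5,"pics/s13.png")
E
```

```text
clock: 25.7
eef_pos: [0.4704, 0.0902, 0.2537]
tool_rot: [0.685, -0.371, 0.299, -0.552]
ft_force: [0.5, -0.8, 0.4]
grip_width: 0.0852
```

View pics/w13.png

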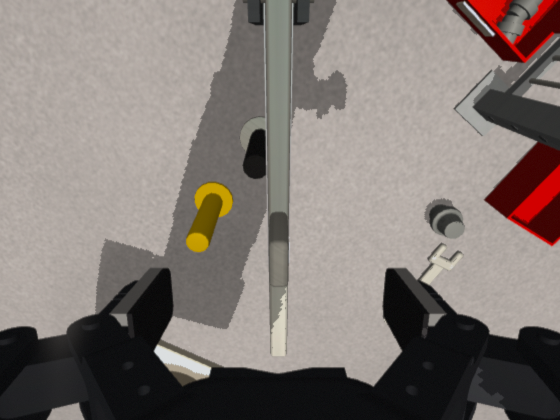

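View pics/s13.png

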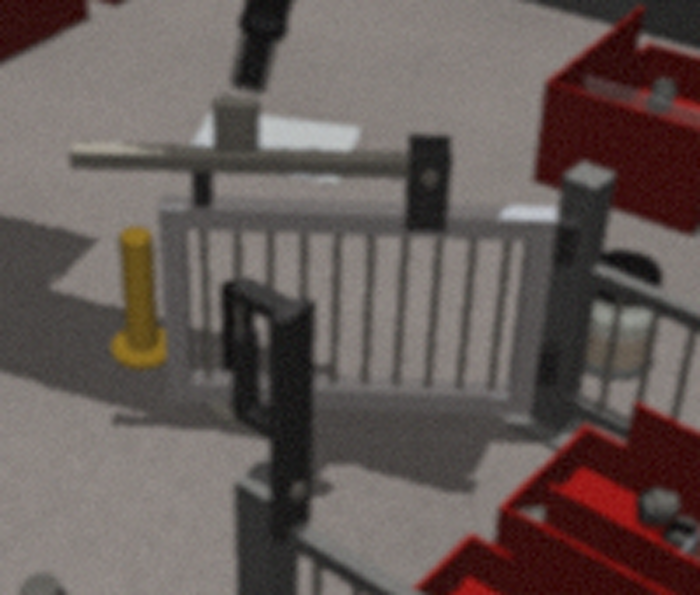

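The bar is level on its rest, and the fingers are clear on both sides. I retreat straight up and then aside, so the cameras see the gate.

```bash
python3 -m inch '0 0 0 0 -15 0 0;0 0 0 0 -25 0 0;0 0 0 0 -30 0 0;0 0 0 0 -30 0 0;0 0 0 0 0 0 0' ; python3 -m inch '0 0 0 40 0 0 0;0 0 0 40 0 0 0;0 0 0 40 0 0 0;0 0 0 40 0 0 0;0 0 0 40 0 0 0;0 0 0 30 0 0 0;0 0 0 0 0 0 0;0 0 0 0 0 0 0'
python3 - <<'E'
from h import *
t=bot.camera("top"); crop(t,150,150,370,320,3.6,"pics/t14.png")
for n,z in [("gate_front",.08),("latch_tab",.243),("latch_pivot",.217),("gland",0),("jar",0),("small_bin",0)]:
    print(n,[(atz(t,*q["point"],z).round(3),round(q["conf"],2)) for q in bot.spot_point(n,"top")][:2])
s=bot.camera("scene"); cv2.imwrite("pics/s14.png",s["color"]); print(bot.get_obs()["ft_force"])
E
```

```text
clock: 26.42
eef_pos: [0.4894, 0.1022, 0.3532]
tool_rot: [0.684, -0.37, 0.3, -0.553]
ft_force: [0.3, -0.6, -0.7]
grip_width: 0.0856
clock: 27.42
eef_pos: [0.6113, -0.0904, 0.3481]
tool_rot: [0.684, -0.37, 0.3, -0.552]
ft_force: [-0.7, -1.1, 0.1]
grip_width: 0.0857
gate_front [(array([0.474, 0.102, 0.08 ]), 0.81)]
latch_tab [(array([0.463, 0.089, 0.243]), 0.73)]
latch_pivot [(array([0.561, 0.154, 0.217]), 0.8)]
gland []
jar [(array([0.649, 0.32 , 0.   ]), 0.92)]
small_bin []
[-0.31024628 -0.79965243  0.31130204]
```

View pics/t14.png

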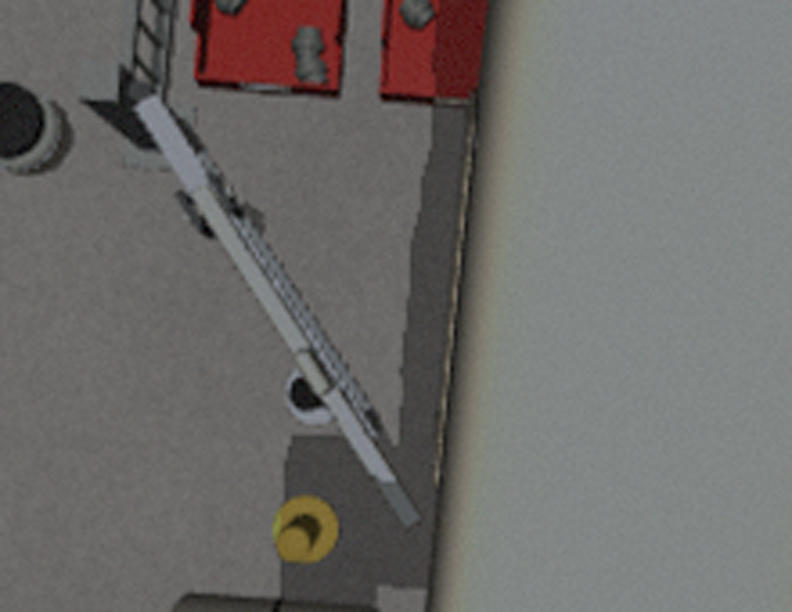

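View pics/s14.png

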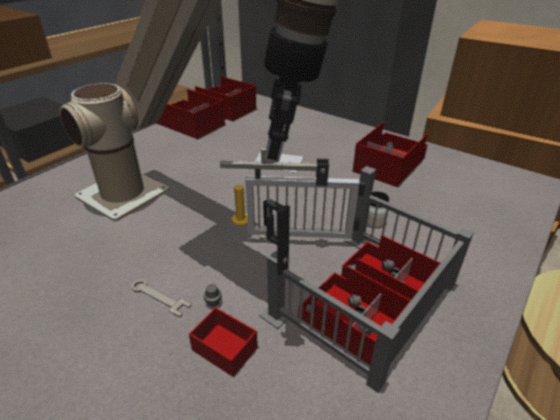

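The gate is open against the black post (at (310,390) in the top crop), with the bar level. Gland (212,295), spanner, bin and jar are where they were. I hand the job in.

```bash
python3 -c "
from workcell import bot
print(bot.job_done())"
```

```text
the job is handed in; nothing more can be done
None
```

The gate is open and resting against the black stop post, the latch bar is down on its rest, and the job is handed in; no verdict was reported. It took about 27 s of the 70 s allowed.

- **Lift:** I pinched the thumb tab and lifted the bar in small steps until it lightly touched the hood at about 0.224 rad. The force there rose by only about 2–3 N. I then lowered it to mid-band, about 0.212 rad, and it swung out over the lip with no outward resistance.
- **Swing:** I felt the gate meet the post at about 0.92 rad, inside the 0.75–1.05 rad range. The cameras had predicted 0.90 to 0.935. While confirming contact I pushed up to about 9 N, then backed off about 0.7 mm too far and eased back to a 2 N touch.
- **Release:** I let go there, and the bar dropped level onto its rest. I then moved the gripper clear.
- **Last checks:** The pictures showed the bar level and the gate at the black post, not the yellow look-alike. The gland, spanner, bin and jar looked unmoved, and the robot was touching nothing.
- **Not confirmed:** In the last top view the arm hid the gland and bin, so I checked those in the scene view only. That top view put the gate at about 0.905 rad, slightly off the felt 0.92; I put that down to image noise. Contact after letting go was judged from pictures, not measured.

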